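# Wind the display riser level with its neighbour

### The arm

A 6-joint arm with a two-finger parallel gripper is mounted at the origin on the work surface. World frame = base frame: x ahead of the robot, y to its left, z up, the work surface at z = 0. Lengths are in m, angles in rad, forces in N, time in s.
With the tool pointing down it reaches from about 0.25 to 0.725 m from the base axis. Payload 4 kg.
Tool frame: the origin (TCP) lies midway between the tips of the shut fingers; the grasp point (between the pads) lies 19 mm behind it; z points along the fingers, y is the line along which they close (so a half turn about z gives the same grasp; the last joint's range is limited). The gripper opens to 85 mm and grips with 20 to 120 N. Pads are 22 mm wide; open, the fingers measure 114 mm over their backs; the gripper's body (76 mm by 85 mm) begins 54 mm behind the grasp point. The pads swing forward as they close: fully open they stand 13 mm farther back than shut.
Start: joints at [1.242, 0.241, 0.005, 1.335, 0, 1.571], TCP at [0.161, 0.473, 0.231] pointing down, gripper open.
Joint ranges: [-2.72, 2.72], [-1.05, 1.87], [-1.09, 1.28], [-1.99, 2.15], [-1.42, 1.44], [-3.14, 3.14]. Speed limits (rad/s): [2.79, 2.79, 3.14, 3.14, 3.14, 3.14].

### API

Orientations are given as a unit quaternion [x, y, z, w].
In Python, from workcell import bot gives the robot as it stands. The module is installed in compiled form; this text tells all that it offers.
- The arm moves only by the tool jog_arm, never from a script. Its argument "deltas" is a list of rows, each an object with "fingers": the opening, from 0 (shut) to 1 (fully open); "delta_pos": the shift along the tool's x, y, z normalised to -1 to 1, where 1 is 300 mm, a list of three; "yaw": the turn about the tool's z normalised to -1 to 1, where 1 is pi/4 rad. A call has 1 to 12 rows; each row is the pose to reach, as a shift and turn from the pose commanded when the call began, along the tool's axes at that moment; what a row does not reach only later rows make up. A row lasts 1/10 s, in which the tool goes at most 50 mm and 8.59 degrees, less where a joint would pass 70% of its speed; a pose out of reach is approached as far as the arm can. A call with a number of a shift or a turn outside -1 to 1 is refused whole. A call with a gripper value outside its range is refused whole. The fingers move at their own pace and stop on an object; the grip force is fixed at half the most. Time passes only in rows, so rows that repeat a pose let the fingers close. It gives the time, the measured TCP pose, the force, the opening and the grip force at its end, in the units of the state.
- bot.get_obs(): the state, without advancing time (a new reading comes with each control period).
- bot.camera(name): name is "scene" or "side" or "wrist"; returns a dict with "image" (400x640x3 uint8, red, green, blue), "range_z" (400x640 float32, m along the optical axis (not along the pixel's ray), 0 where there is no reading), "fx", "fy", "cx", "cy" (pixels), "rvec" (rotation vector, rad) and "tvec" (3), from world to camera coordinates, as OpenCV has them. Camera axes: x right, y down, z forward; pixel columns grow to the right and rows downward; lengths in m; the calibration is good to about 2 mm. A picture is of the moment at which its call begins.
- bot.job_done(): hands the job in; it is judged then, once.
The state is a dict: "clock": time; "joint_pos": joint angles; "joint_vel": joint speeds; "tau": joint torques, N m; "eef_pos": TCP position; "tool_rot": TCP orientation; "ft_force": force on the tool from outside, world axes, zero at the start; "ft_torque": the same for the moment, N m; "grip_width": finger opening in m; "grasp_force": force on a finger pad.
Only numpy, scipy, OpenCV 4.12 (cv2) and the standard library are available. Lean on these libraries where they do the work, as an engineer would, in place of code of your own. Each camera call takes 0.05 s, during which the arm holds its last target. There are 200 camera calls.

### The job

Put the loose crank on the square shaft of the stall's screw riser and wind it to lift the riser's board, with its tray of wafers, until the board is level (within about 4 mm) with the board on the fixed crate beside it. Then let go, leaving the crank fully down on the shaft, the trays in place on their boards and the cash box and honey jar where they were.

Things in the scene. Friction and masses are not known exactly. Their poses are not given: they have to be found in the camera images.
- crank: loose dark steel crank, 0.44 kg, at first flat on the table, socket down, handle up. Origin: centre of the underside of its square hub (the socket's mouth). Hub 38 x 38 mm, 50 mm tall, sides along the crank's x and y. A flat arm (24 mm wide, 12 mm thick, underside flush with the hub's) runs along the crank's +x to the handle, 75 mm from the hub's axis. Can be picked up by the hub's sides.
- crank_socket (a point): roof of the square socket in the hub's underside, on the hub's axis, 32 mm above the crank's origin. Socket 25 x 25 mm, 32 mm deep, open below, its sides parallel to the hub's: it goes on the shaft in any of four yaws.
- crank_handle (a point): top of the crank's upright wooden handle, a round grip 27 mm in diameter (22 mm at its rounded top), 78 mm tall (from 18 to 96 mm above the hub's underside; its top 46 mm stand higher than the hub). It spins freely on its pin: it can be held tight and carried round without the gripper turning.
- shaft_seat (a point): on the axis of the riser's upright steel shaft, on the top of its round collar (48 mm across, 195 mm above the table). Above it stands a 22 x 22 mm square drive 28 mm tall, its last 8 mm tapering to 14 mm; its sides lie along this point's x and y, which turn with the shaft. With the crank fully on, its hub rests on the collar, the crank's origin on this point.
- shaft (a joint): turn of the riser's shaft (rad), 0 at the start, growing as it turns clockwise seen from above, which lifts the board 20 mm per full turn; anticlockwise lowers it. Takes about 0.2 N m (under 3 N at the crank's handle); stays where it is left. Stops at 0 and 22.6 (72 mm of lift).
- riser_top (a point): centre of the top face of the riser's plywood board (190 x 180 x 12 mm), 135 mm from the shaft's axis on the side away from the robot; starts 60 mm above the table and stays horizontal as it rises. The column (44 mm square) with the shaft on top stands in front of it.
- crate_top (a point): centre of the top face of the same-sized plywood board on the fixed slatted wooden crate that stands beside the riser's board, to its left as seen from the robot: the height to match, 80 to 110 mm above the table.
- wafer_tray: loose cardboard tray 134 x 138 x 35 mm, 0.4 kg, with four stacks of round wafers reaching 53 mm above its underside, standing on the riser's board. Origin: centre of its underside. Must ride up with the board.
- crate_tray: like the other tray but with three stacks, 0.35 kg, on the crate's board; not to be disturbed.
- cash_box: closed teal box 104 x 154 x 60 mm, 0.9 kg, on the table; bystander. Origin: centre of its underside.
- honey_jar: honey jar 72 mm in diameter, 95 mm tall, 0.45 kg, on the table; bystander. Origin: centre of its underside.
Not all that is in view belongs to the job. Several things have the shape of the crank; the one meant has the colours described above.

How it is judged:
By the outcome, as a careful person would: the job done as asked, in the order asked, and still so for the second after the job is handed in, with the robot touching nothing.
It also fails if it takes over 67 s, if anything falls off the work surface, if the arm or the gripper's body presses on something with over 40 N, if the wrist force passes 120 N, or if a joint passes its speed limit or range.

## Working session

There is one attempt and no reset: what is moved stays moved. The work goes in short steps, Python scripts to look and compute and a tool call to move; the robot and the scene stay as the last step left them, time stands still between calls to the robot, and variables do not carry over. Pictures are saved under pics/ and viewed, at most 10 in all, crops included, and the job is handed in when it is done.

Besides the shell and the picture viewer there is one more tool, called after "Request:" as a command line: name --argument value ..., lists and objects as JSON in quotes. jog_arm: Moves the arm, as the interface text tells. Scaled input: -1 to 1 covers 300 mm each way for a shift and pi/4 rad each way for a turn. Its arguments: {"type":"object","properties":{"deltas":{"type":"array","items":{"type":"object","properties":{"fingers":{"type":"number"},"delta_pos":{"type":"array","items":{"type":"number"}},"yaw":{"type":"number"}}}}},"required":["deltas"]}

```bash
mkdir -p pics; cat > h.py <<'E'
import numpy as np, cv2
from workcell import bot
def grab(n):
    c=bot.camera(n); np.savez(f'{n}.npz',**c); return c
def load(n): return dict(np.load(f'{n}.npz'))
def cloud(c):
    R=cv2.Rodrigues(c['rvec'])[0]; z=c['range_z']; h,w=z.shape
    u,v=np.meshgrid(np.arange(w),np.arange(h))
    P=np.stack([(u-c['cx'])/c['fx']*z,(v-c['cy'])/c['fy']*z,z],-1)-np.ravel(c['tvec'])
    P=P@R; P[z==0]=np.nan; return P
def ray(c,u,v,h):
    R=cv2.Rodrigues(c['rvec'])[0]; o=-R.T@np.ravel(c['tvec'])
    d=R.T@np.array([(u-c['cx'])/c['fx'],(v-c['cy'])/c['fy'],1]); return o+d*(h-o[2])/d[2]
def save(c,name): cv2.imwrite('pics/'+name,c['image'][:,:,::-1])
E
python3 - <<'E'
from h import *
for n in ['scene','side','wrist']:
    c=grab(n); save(c,n+'0.png')
a=[cv2.imread(f'pics/{n}0.png') for n in ['scene','side']]
s=bot.get_obs(); print({k:np.round(v,3) for k,v in s.items()})
E
```

```text
{'clock': np.float64(0.15), 'joint_pos': array([ 1.242,  0.241,  0.004,  1.335, -0.   ,  1.571]), 'joint_vel': array([ 0.   , -0.003,  0.004, -0.001,  0.001, -0.   ]), 'tau': array([-0.0000e+00, -3.7264e+01,  2.5264e+01,  1.2000e-02,  0.0000e+00,
       -0.0000e+00]), 'eef_pos': array([0.161, 0.473, 0.231]), 'tool_rot': array([ 0.164,  0.987, -0.001, -0.   ]), 'ft_force': array([ 0.326, -0.377,  0.038]), 'ft_torque': array([-0.034, -0.017,  0.072]), 'grasp_force': np.float64(0.0), 'grip_width': np.float64(0.085)}
```

View pics/scene0.png

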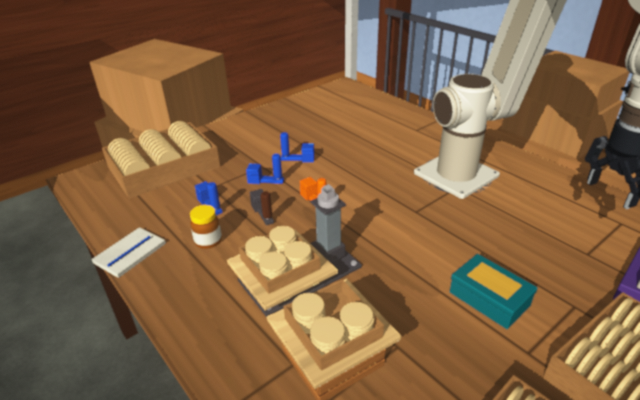

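View pics/side0.png

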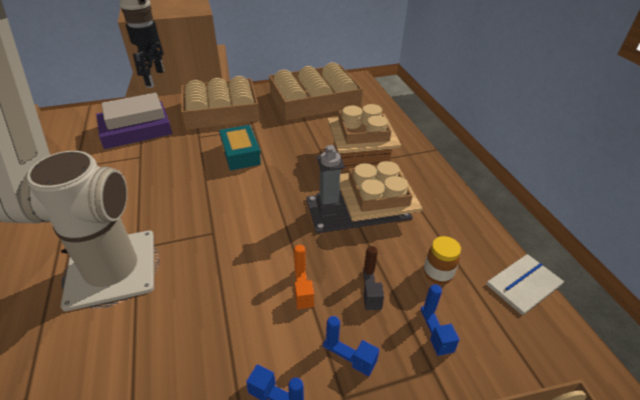

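Scene view: the riser column is at (328,215), its tray at (283,255), the crate tray at (330,325), the cash box at (492,290) and the jar at (205,225). Crank-shaped things in the side view are orange (303,280), dark with a brown handle (372,280), and blue at (350,345), (437,320) and (275,385). Only the dark one fits "dark steel, wooden handle". Next I'll confirm it in a crop and measure.

```bash
python3 - <<'E'
from h import *
c=load('side'); P=cloud(c); im=c['image']
cr=im[130:320,270:480,::-1]; cv2.imwrite('pics/crop1.png',cv2.resize(cr,None,fx=3.5,fy=3,interpolation=cv2.INTER_CUBIC)[:600,:735])
for n,box in (('side',(240,320,345,400)),('scene',(180,235,240,280))):
    c=load(n);P=cloud(c); im=c['image'].astype(int)
    m=np.zeros(P.shape[:2],bool); a,b,d,e=box; m[a:b,d:e]=1
    m&=(P[...,2]>.006)&(im.sum(2)<300)
    Q=P[m]
    for lo,hi in ((.006,.02),(.044,.056),(.06,.088),(.088,.1)):
        q=Q[(Q[:,2]>lo)&(Q[:,2]<hi)]; 
        if len(q): print(n,lo,len(q),q.mean(0).round(4),q.min(0).round(3),q.max(0).round(3))
    t=Q[(Q[:,2]>.044)&(Q[:,2]<.054)]
    if len(t)>5: print(cv2.minAreaRect((t[:,:2]*1000).astype(np.float32)))
# shaft & boards
for n in ('side','scene'):
    c=load(n);P=cloud(c)
    box=(130,240,300,430) if n=='side' else (170,390,225,405)
    a,b,d,e=box;Q=P[a:b,d:e].reshape(-1,3)
    print(n,np.histogram(Q[:,2],np.arange(0,.24,.005))[0])
    t=Q[(Q[:,2]>.185)&(Q[:,2]<.235)]
    for lo in (.19,.2,.21,.218):
        q=t[(t[:,2]>lo)&(t[:,2]<lo+.008)]; print(lo,len(q),q.mean(0).round(4) if len(q) else '')
E
```

```text
side 0.006 174 [ 0.5701 -0.2366  0.0125] [ 0.542 -0.288  0.006] [ 0.595 -0.181  0.02 ]
side 0.044 310 [ 0.5659 -0.2598  0.0499] [ 0.543 -0.288  0.044] [ 0.595 -0.187  0.056]
side 0.06 89 [ 0.5795 -0.2015  0.0744] [ 0.571 -0.207  0.061] [ 0.594 -0.186  0.087]
side 0.088 98 [ 0.5826 -0.196   0.0941] [ 0.571 -0.207  0.088] [ 0.595 -0.182  0.099]
((572.4814453125, -238.60922241210938), (94.45006561279297, 38.618438720703125), 75.32288360595703)
scene 0.006 118 [ 0.5867 -0.2203  0.0111] [ 0.495 -0.368  0.006] [ 0.603 -0.172  0.02 ]
scene 0.044 130 [ 0.5786 -0.2406  0.0488] [ 0.55  -0.285  0.044] [ 0.602 -0.177  0.056]
scene 0.06 85 [ 0.5928 -0.1826  0.0743] [ 0.576 -0.196  0.06 ] [ 0.602 -0.175  0.088]
scene 0.088 52 [ 0.5903 -0.1877  0.093 ] [ 0.577 -0.2    0.088] [ 0.601 -0.177  0.098]
((579.2979125976562, -229.89808654785156), (109.43661499023438, 35.91537857055664), 74.859375)
side [3638  537  661   73   30   91  107  118  115  175  233  561  693  208
  143  150  151  246  398  767  283  275 1079  129  103  101  117   33
   28   34   24   30   23   22    3   83  113   33   56   85   18   18
   17   30   32    2    0]
0.19 130 [0.5545 0.0297 0.1949]
0.2 30 [0.5549 0.0308 0.2041]
0.21 35 [0.5553 0.0319 0.2145]
0.218 46 [0.5562 0.0355 0.2218]
scene [3866  982  418  276  136  198  207  205  232  507  366 1468  406  201
  192  229  304  525 1543 2108  616  937 1264  372  384  541  565  196
  244 2011   69   49   32    5   23  180   51   35  118   37   23   21
   32   29   30    0    0]
0.19 146 [0.5673 0.0468 0.1935]
0.2 36 [0.5671 0.0453 0.204 ]
0.21 49 [0.5654 0.0452 0.2141]
0.218 42 [0.5629 0.0418 0.2208]
```

View pics/crop1.png

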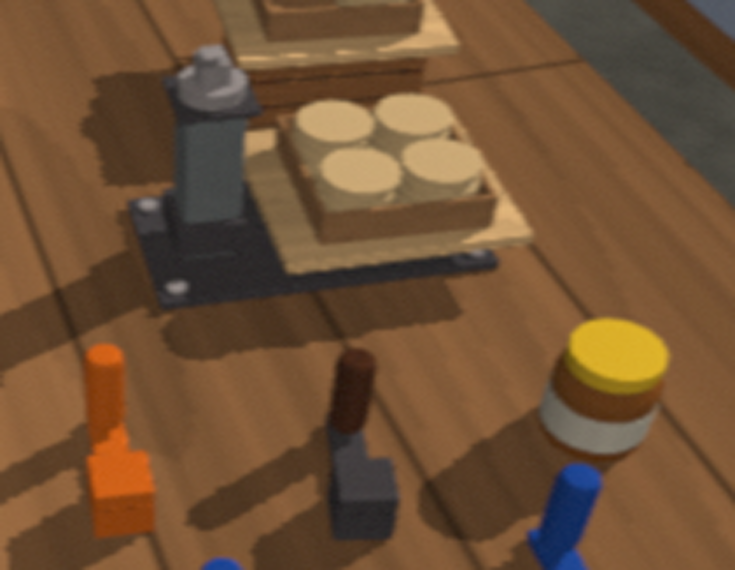

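The crop confirms it: dark grey hub with a brown handle. It lies at about (0.565,-0.262), with its handle towards +y at about 75°. The shaft is near (0.56,0.04). I'll go above the crank now.

Request:
jog_arm --deltas '[{"delta_pos":[-0.2,-0.18,-0.15],"yaw":0.2,"fingers":1},{"delta_pos":[-1,-0.9,-0.25],"yaw":1,"fingers":1},{"delta_pos":[-1,-0.9,-0.25],"yaw":1,"fingers":1},{"delta_pos":[-1,-0.9,-0.25],"yaw":1,"fingers":1},{"delta_pos":[-1,-0.9,-0.25],"yaw":1,"fingers":1},{"delta_pos":[-1,-0.9,-0.25],"yaw":1,"fingers":1},{"delta_pos":[-1,-0.9,-0.25],"yaw":1,"fingers":1},{"delta_pos":[-1,-0.9,-0.25],"yaw":1,"fingers":1},{"delta_pos":[-1,-0.9,-0.25],"yaw":1,"fingers":1},{"delta_pos":[-1,-0.9,-0.25],"yaw":1,"fingers":1},{"delta_pos":[-1,-0.9,-0.25],"yaw":1,"fingers":1}]'

```text
clock: 1.25
eef_pos: [0.3579, 0.1208, 0.306]
tool_rot: [0.529, 0.849, -0.0, -0.0]
ft_force: [0.2, 0.9, -0.6]
grip_width: 0.0851
grasp_force: 0.0
```

```bash
cat >> h.py <<'E'
from scipy.spatial.transform import Rotation as Ro
def go(p,yawdeg):
    """delta in tool units to TCP p with tool-y heading yawdeg (world, mod 180)"""
    s=bot.get_obs(); R=Ro.from_quat(s['tool_rot']).as_matrix()
    ty=np.degrees(np.arctan2(R[1,1],R[0,1])); d=-(yawdeg-ty); d=(d+90)%180-90
    print('clk',round(float(s['clock']),2),'tcp',s['eef_pos'].round(4),'ty',round(ty,2),'j',s['joint_pos'].round(2),'F',s['ft_force'].round(1))
    print('delta',(R.T@(np.array(p)-s['eef_pos'])/.3).round(4),'yaw',round(d/45,4))
E
python3 - <<'E'
from h import *
go((.565,-.262,.30),-15)
E
```

```text
clk 1.25 tcp [0.3579 0.1208 0.306 ] ty 26.11 j [ 0.33 -0.03 -0.1   1.49  0.    1.44] F [ 0.2  0.9 -0.6]
delta [-1.4496  0.0584  0.0191] yaw 0.9135
```

Request:
jog_arm --deltas '[{"delta_pos":[-1,0.05,0],"yaw":0.91,"fingers":1},{"delta_pos":[-1,0.05,0],"yaw":0.91,"fingers":1},{"delta_pos":[-1,0.05,0],"yaw":0.91,"fingers":1},{"delta_pos":[-1,0.05,0],"yaw":0.91,"fingers":1},{"delta_pos":[-1,0.05,0],"yaw":0.91,"fingers":1},{"delta_pos":[-1,0.05,0],"yaw":0.91,"fingers":1},{"delta_pos":[-1,0.05,0],"yaw":0.91,"fingers":1},{"delta_pos":[-1,0.05,0],"yaw":0.91,"fingers":1}]'

```text
clock: 2.05
eef_pos: [0.5041, -0.1409, 0.3049]
tool_rot: [0.792, 0.61, -0.001, -0.001]
ft_force: [0.6, -0.0, -0.0]
grip_width: 0.0853
grasp_force: 0.0
```

```bash
python3 - <<'E'
from h import *
c=grab('wrist'); save(c,'w1.png')
go((.565,-.262,.30),-15)
E
```

```text
clk 2.1 tcp [ 0.5038 -0.1402  0.3055] ty -14.68 j [-0.27  0.27  0.24  1.54  0.    1.56] F [-0.1 -1.   0.4]
delta [-0.3409  0.3004  0.0174] yaw 0.0071
```

View pics/w1.png

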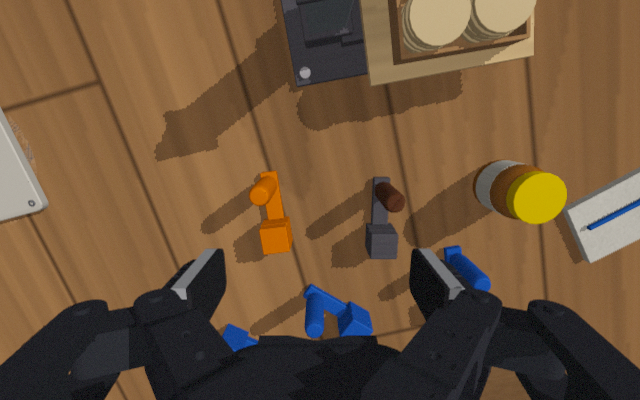

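The wrist view shows the dark crank's hub top at (381,241), its handle at (388,196), the orange decoy's hub at (276,237) and the jar at (520,190). Next I'll measure the hub's top face and the clearances.

```bash
python3 - <<'E'
from h import *
c=load('wrist'); P=cloud(c); im=c['image']
m=np.zeros(P.shape[:2],bool); m[215:270,350:405]=1
m&=(abs(P[...,2]-.05)<.006)&(im.max(2)<130)
m=cv2.morphologyEx(m.astype(np.uint8),cv2.MORPH_OPEN,np.ones((3,3)))>0
ys,xs=np.where(m); print(len(xs),xs.min(),xs.max(),ys.min(),ys.max())
q=np.array([ray(c,x,y,.05) for x,y in zip(xs,ys)])
r=cv2.minAreaRect((q[:,:2]*1000).astype(np.float32)); print(r, np.median(P[m][:,2]))
# handle top
m2=np.zeros_like(m); m2[170:220,365:410]=1; m2&=P[...,2]>.088
print('handle',m2.sum(),P[m2].mean(0), P[m2].min(0),P[m2].max(0))
# jar / orange
for nm,b in (('jar',(150,230,470,575)),('orange',(160,260,240,300)),('blueR',(235,300,435,495))):
    Q=P[b[0]:b[1],b[2]:b[3]].reshape(-1,3); Q=Q[Q[:,2]>.02]; print(nm,np.nanmin(Q,0).round(3),np.nanmax(Q,0).round(3))
E
```

```text
715 370 398 233 258
((567.2023315429688, -262.73468017578125), (37.392852783203125, 38.510013580322266), 75.30718231201172) 0.0497936517327923
handle 357 [ 0.58551434 -0.1896603   0.09473185] [ 0.57366397 -0.20205943  0.08803216] [ 0.59911117 -0.1785859   0.09796328]
jar [ 0.716 -0.26   0.02 ] [ 0.785 -0.193  0.097]
orange [ 0.401 -0.238  0.02 ] [ 0.445 -0.129  0.098]
blueR [ 0.547 -0.335  0.02 ] [ 0.685 -0.139  0.367]
```

```bash
python3 - <<'E'
from h import *
go((.567,-.2627,.14),-14.7)
E
```

```text
clk 2.1 tcp [ 0.5038 -0.1402  0.3055] ty -14.68 j [-0.27  0.27  0.24  1.54  0.    1.56] F [-0.1 -1.   0.4]
delta [-0.3418  0.3086  0.5507] yaw 0.0004
```

Request:
jog_arm --deltas '[{"delta_pos":[-0.342,0.309,0.1],"yaw":0,"fingers":0.75},{"delta_pos":[-0.342,0.309,0.1],"yaw":0,"fingers":0.75},{"delta_pos":[-0.342,0.309,0.1],"yaw":0,"fingers":0.75},{"delta_pos":[-0.342,0.309,0.55],"yaw":0,"fingers":0.75},{"delta_pos":[-0.342,0.309,0.55],"yaw":0,"fingers":0.75},{"delta_pos":[-0.342,0.309,0.55],"yaw":0,"fingers":0.75},{"delta_pos":[-0.342,0.309,0.55],"yaw":0,"fingers":0.75}]'

```text
clock: 2.8
eef_pos: [0.5635, -0.2602, 0.1355]
tool_rot: [0.791, 0.612, -0.003, -0.006]
ft_force: [-0.9, 0.9, -0.5]
grip_width: 0.0639
grasp_force: 0.0
```

```bash
python3 - <<'E'
from h import *
go((.567,-.2627,.012),-14.7)
E
```

```text
clk 2.8 tcp [ 0.5635 -0.2602  0.1355] ty -14.6 j [-0.43  0.54  0.2   1.24  0.    1.39] F [-0.9  0.9 -0.5]
delta [-0.0062  0.0187  0.4115] yaw 0.0023
```

Request:
jog_arm --deltas '[{"delta_pos":[0,0,0.1],"yaw":0,"fingers":0.75},{"delta_pos":[0,0,0.2],"yaw":0,"fingers":0.75},{"delta_pos":[0,0,0.3],"yaw":0,"fingers":0.75},{"delta_pos":[0,0,0.3],"yaw":0,"fingers":0.75},{"delta_pos":[0,0,0.3],"yaw":0,"fingers":0.75}]'

```text
clock: 3.3
eef_pos: [0.5687, -0.2639, 0.0537]
tool_rot: [0.792, 0.611, 0.001, 0.001]
ft_force: [-0.2, -1.0, 1.7]
grip_width: 0.064
grasp_force: 0.0
```

```bash
python3 - <<'E'
from h import *
go((.567,-.2627,.012),-14.7)
E
```

```text
clk 3.3 tcp [ 0.5687 -0.2639  0.0537] ty -14.69 j [-0.43  0.61  0.09  1.05  0.    1.39] F [-0.2 -1.   1.7]
delta [ 0.0025 -0.0067  0.1391] yaw 0.0003
```

Request:
jog_arm --deltas '[{"delta_pos":[0.002,-0.003,0.07],"yaw":0,"fingers":0.75},{"delta_pos":[0.002,-0.003,0.138],"yaw":0,"fingers":0.75},{"delta_pos":[0.002,-0.003,0.138],"yaw":0,"fingers":0.75},{"delta_pos":[0.002,-0.003,0.138],"yaw":0,"fingers":0.75},{"delta_pos":[0.002,-0.003,0.138],"yaw":0,"fingers":0.2},{"delta_pos":[0.002,-0.003,0.138],"yaw":0,"fingers":0.2},{"delta_pos":[0.002,-0.003,0.138],"yaw":0,"fingers":0.2},{"delta_pos":[0.002,-0.003,0.138],"yaw":0,"fingers":0.2},{"delta_pos":[0.002,-0.003,0.138],"yaw":0,"fingers":0.2},{"delta_pos":[0.002,-0.003,0.138],"yaw":0,"fingers":0.2}]'

```text
clock: 4.3
eef_pos: [0.5679, -0.2645, 0.0123]
tool_rot: [0.792, 0.61, 0.001, 0.001]
ft_force: [-1.0, 0.9, 5.5]
grip_width: 0.0374
grasp_force: 61.5
```

Request:
jog_arm --deltas '[{"delta_pos":[0,0,-0.1],"yaw":0,"fingers":0.2},{"delta_pos":[0,0,-0.3],"yaw":0,"fingers":0.2},{"delta_pos":[0,0,-0.5],"yaw":0,"fingers":0.2},{"delta_pos":[0,0,-0.7],"yaw":0,"fingers":0.2},{"delta_pos":[0,0,-0.9],"yaw":0,"fingers":0.2},{"delta_pos":[0,0,-1],"yaw":0,"fingers":0.2},{"delta_pos":[0.2,0,-1],"yaw":0,"fingers":0.2},{"delta_pos":[0.3,0,-1],"yaw":0,"fingers":0.2},{"delta_pos":[0.3,0,-1],"yaw":0,"fingers":0.2},{"delta_pos":[0.3,0,-1],"yaw":0,"fingers":0.2}]'

```text
clock: 5.3
eef_pos: [0.5895, -0.1756, 0.3094]
tool_rot: [0.791, 0.611, -0.001, -0.0]
ft_force: [0.0, -0.5, -4.9]
grip_width: 0.0373
grasp_force: 61.7
```

```bash
python3 - <<'E'
from h import *
c=grab('wrist'); save(c,'w2.png')
s=bot.get_obs(); R=Ro.from_quat(s['tool_rot']).as_matrix()
Rc=cv2.Rodrigues(c['rvec'])[0]; o=-Rc.T@np.ravel(c['tvec'])
print('cam',o,'in tool',R.T@(o-s['eef_pos']),'axis tool',R.T@Rc[2],'xaxis',R.T@Rc[0],c['fx'])
for p in [(.56,.041,.195),(.56,.041,.223)]:
    print(cv2.projectPoints(np.array([p]),c['rvec'],c['tvec'],np.array([[c['fx'],0,c['cx']],[0,c['fy'],c['cy']],[0,0,1]]),None)[0])
go((.56,.041,.312),-14.7); print(s['grip_width'],s['grasp_force'])
E
```

```text
cam [ 0.60692882 -0.11202675  0.45201355] in tool [ 0.06687031  0.00045153 -0.14296985] axis tool [-0.25805209  0.00105631  0.96613043] xaxis [ 1.59071090e-03  9.99998511e-01 -6.68458797e-04] 306.8482701299298
[[[196.73421423 -82.27917134]]]
[[[ 179.14824438 -111.77721605]]]
clk 5.35 tcp [ 0.5892 -0.1766  0.3091] ty -14.74 j [-0.29  0.48  0.54  1.64 -0.    1.54] F [-0.5 -0.1 -4.9]
delta [ 0.6767 -0.2786 -0.0096] yaw -0.0009
0.0376556319189849 61.738279312849045
```

View pics/w2.png

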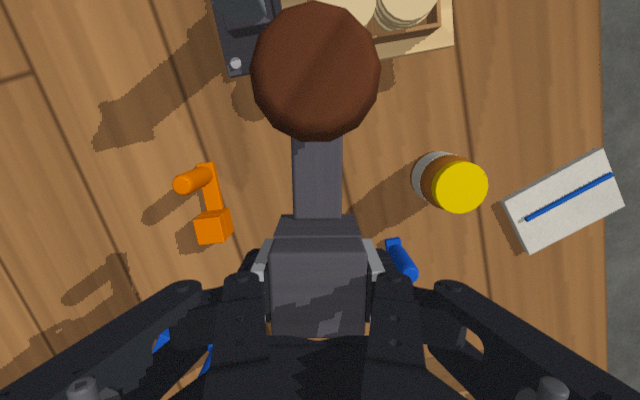

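The wrist view shows the crank held squarely (hub at (318,285), handle at (315,70)). The handle hides the middle of the image, so I'll view the shaft from one side.

Request:
jog_arm --deltas '[{"delta_pos":[0.455,-0.68,0],"yaw":0,"fingers":0.2},{"delta_pos":[0.455,-0.68,0],"yaw":0,"fingers":0.2},{"delta_pos":[0.455,-0.68,0],"yaw":0,"fingers":0.2},{"delta_pos":[0.455,-0.68,0],"yaw":0,"fingers":0.2},{"delta_pos":[0.455,-0.68,0],"yaw":0,"fingers":0.2},{"delta_pos":[0.455,-0.68,0],"yaw":0,"fingers":0.2},{"delta_pos":[0.455,-0.68,0],"yaw":0,"fingers":0.2},{"delta_pos":[0.455,-0.68,0],"yaw":0,"fingers":0.2}]'

```text
clock: 6.15
eef_pos: [0.4275, 0.0062, 0.3098]
tool_rot: [0.793, 0.61, -0.0, 0.0]
ft_force: [0.0, -0.8, -5.6]
grip_width: 0.0375
grasp_force: 62.9
```

```bash
python3 - <<'E'
from h import *
c=grab('wrist'); save(c,'w3.png')
go((.56,.041,.312),-14.7)
P=cloud(c)
m=(P[...,2]>.205)&(P[...,2]<.235)&(np.hypot(P[...,0]-.56,P[...,1]-.041)<.04)
ys,xs=np.where(m); print(len(xs),P[m].mean(0),xs.min(),xs.max(),ys.min(),ys.max())
mt=m&(abs(P[...,2]-.223)<.003); ys,xs=np.where(mt)
if len(xs)>5:
    q=np.array([ray(c,x,y,.223) for x,y in zip(xs,ys)]); print('top',len(xs),P[mt].mean(0),cv2.minAreaRect((q[:,:2]*1000).astype(np.float32)))
mc=(abs(P[...,2]-.195)<.004)&(np.hypot(P[...,0]-.56,P[...,1]-.041)<.045)
q=P[mc]; print('collar',len(q),cv2.minEnclosingCircle((q[:,:2]*1000).astype(np.float32)))
E
```

```text
clk 6.2 tcp [0.4278 0.0061 0.3097] ty -14.9 j [ 0.01  0.07  0.01  1.5  -0.    1.85] F [ 0.8 -0.1 -4.8]
delta [ 0.2258  0.3961 -0.0078] yaw -0.0045
1087 [0.55615272 0.04032726 0.21870842] 455 491 103 138
top 554 [0.55870971 0.03962774 0.22248746] ((557.8843383789062, 39.59405517578125), (17.655393600463867, 17.360624313354492), 83.44114685058594)
collar 1662 ((559.93896484375, 39.41765594482422), 24.25055694580078)
```

View pics/w3.png

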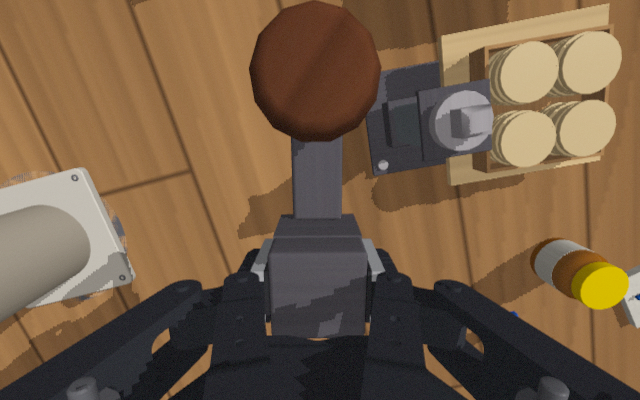

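The wrist view shows the collar at (461,121) with the square drive at (474,121). The collar circle fits radius 24.25 mm at (0.560,0.0394), as it should be. Next is the drive's yaw.

```bash
python3 - <<'E'
from h import *
c=load('wrist'); P=cloud(c)
cr=c['image'][80:160,410:510,::-1]; cv2.imwrite('pics/crop2.png',cv2.resize(cr,None,fx=7,fy=7,interpolation=cv2.INTER_CUBIC))
g=np.hypot(P[...,0]-.56,P[...,1]-.0394)<.03
for t in (.0,.2215):
  z=P[...,2]; 
m=g&(abs(P[...,2]-.2232)<.0012); q=P[m]; print(len(q),cv2.minAreaRect((q[:,:2]*1000).astype(np.float32)),q.mean(0))
# flank points, straight part
for n in ('wrist','side','scene'):
    Q=cloud(load(n)).reshape(-1,3); d=np.hypot(Q[:,0]-.56,Q[:,1]-.0394)
    f=Q[(d<.02)&(Q[:,2]>.199)&(Q[:,2]<.213)]-[.56,.0394,0]
    print(n,len(f)); 
    a=np.degrees(np.arctan2(f[:,1],f[:,0])); r=np.hypot(f[:,0],f[:,1])*1000
    for lo in range(-180,180,15):
        k=(a>=lo)&(a<lo+15)
        if k.sum()>2: print(lo,k.sum(),r[k].mean().round(1),end=' | ')
    print()
# board edges (riser) and crate
Q=P.reshape(-1,3)
w=cloud(load('scene')); 
E
```

```text
394 ((559.292236328125, 39.34208679199219), (15.51600456237793, 15.237027168273926), 84.42152404785156) [0.55934623 0.03951728 0.22300186]
wrist 248
-180 29 11.3 | -165 36 12.4 | -150 38 14.4 | 45 4 13.4 | 60 4 11.6 | 75 4 10.9 | 105 5 12.3 | 120 16 14.9 | 135 46 13.3 | 150 32 11.5 | 165 30 11.1 | 
side 52
-165 5 14.8 | -150 6 15.1 | -135 10 13.8 | -120 5 11.3 | -105 8 11.2 | -90 6 13.7 | -75 4 14.2 | -60 4 12.8 | 150 3 13.9 | 
scene 67
-45 5 13.3 | -15 4 11.7 | 0 6 11.8 | 30 9 16.2 | 45 10 14.1 | 60 5 12.1 | 75 5 11.6 | 90 6 11.9 | 105 7 12.6 | 120 3 13.5 |
```

View pics/crop2.png

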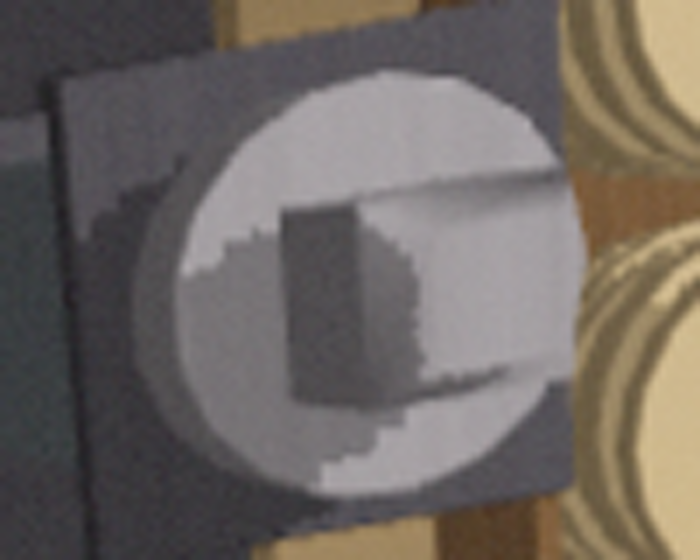

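```bash
python3 - <<'E'
from h import *
c=load('wrist')
def ang(a,b,h):
    A=ray(c,410+a[0]/7-.43,80+a[1]/7-.43,h);B=ray(c,410+b[0]/7-.43,80+b[1]/7-.43,h);d=A-B
    print(np.degrees(np.arctan2(d[1],d[0])).round(2),np.hypot(*d[:2]).round(4),((A+B)/2).round(4))
ang((283,212),(292,402),.195)
ang((357,205),(366,405),.215)
ang((48,85),(95,560),.19); ang((560,0),(572,490),.19)
go((.56,.0394,.28),83.5-90)
P=cloud(load('scene'));Q=P[200:395,220:410].reshape(-1,3)
# board top heights
print(np.histogram(Q[:,2],np.arange(.05,.12,.002)))
E
```

```text
84.28 0.0216 [0.5493 0.0398 0.195 ]
84.64 0.021 [0.5488 0.0403 0.215 ]
85.78 0.0556 [0.5262 0.0434 0.19  ]
84.84 0.0562 [0.5839 0.0372 0.19  ]
clk 6.2 tcp [0.4278 0.0061 0.3097] ty -14.9 j [ 0.01  0.07  0.01  1.5  -0.    1.85] F [ 0.8 -0.1 -4.8]
delta [0.2207 0.3974 0.0989] yaw -0.1868
(array([ 124,  130,  190,  588,  767,  271,   95,   76,   79,   76,   67,
         82,   83,   75,   99,   97,  117,  162,  205,  189,  217,  608,
       1433,  896,  418,  303,  219,  183,  201,  647,  877,  322,  135,
        145]), array([0.05 , 0.052, 0.054, 0.056, 0.058, 0.06 , 0.062, 0.064, 0.066,
       0.068, 0.07 , 0.072, 0.074, 0.076, 0.078, 0.08 , 0.082, 0.084,
       0.086, 0.088, 0.09 , 0.092, 0.094, 0.096, 0.098, 0.1  , 0.102,
       0.104, 0.106, 0.108, 0.11 , 0.112, 0.114, 0.116, 0.118]))
```

```bash
python3 - <<'E'
from h import *
c=load('wrist'); P=cloud(c); s=bot.get_obs(); R=Ro.from_quat(s['tool_rot']).as_matrix()
T=(P-s['eef_pos'])@R
h=T[240:300,290:350].reshape(-1,3)
print('hub top z tool',np.nanmedian(h[:,2]))
z0=np.nanmedian(h[:,2])
col=T[200:260,300:340]
k=(abs(col[...,2]-z0)<.002); print('x edge max',np.nanpercentile(col[k][:,0],[99,100]))
row=T[240:330,255:385]; k=abs(row[...,2]-z0)<.002; print('y range',row[k][:,1].min(),row[k][:,1].max())
H=T[0:145,245:385].reshape(-1,3); zt=np.nanpercentile(H[:,2],2); H=H[H[:,2]<zt+.003]; print('handle top',zt,H.mean(0),cv2.minEnclosingCircle((H[:,:2]*1000).astype(np.float32)))
E
```

```text
hub top z tool -0.03764474852600838
x edge max [0.01927476 0.01941478]
y range -0.023344834158158318 0.025691138920414743
handle top -0.08499455160569351 [ 0.07500765 -0.00016542 -0.08370801] ((74.72891235351562, -0.1708408147096634), 11.613962173461914)
```

Request:
jog_arm --deltas '[{"delta_pos":[0.22,0.397,0.05],"yaw":-0.209,"fingers":0.2},{"delta_pos":[0.22,0.397,0.05],"yaw":-0.209,"fingers":0.2},{"delta_pos":[0.22,0.397,0.05],"yaw":-0.209,"fingers":0.2},{"delta_pos":[0.22,0.397,0.13],"yaw":-0.209,"fingers":0.2},{"delta_pos":[0.22,0.397,0.13],"yaw":-0.209,"fingers":0.2},{"delta_pos":[0.22,0.397,0.13],"yaw":-0.209,"fingers":0.2},{"delta_pos":[0.22,0.397,0.13],"yaw":-0.209,"fingers":0.2},{"delta_pos":[0.22,0.397,0.13],"yaw":-0.209,"fingers":0.2}]'

```text
clock: 7.0
eef_pos: [0.5594, 0.0401, 0.2727]
tool_rot: [0.74, 0.673, 0.001, 0.001]
ft_force: [0.4, -0.2, -4.9]
grip_width: 0.0374
grasp_force: 63.2
```

```bash
python3 - <<'E'
from h import *
go((.56,.0394,.208),-5.5)
E
```

```text
clk 7.0 tcp [0.5594 0.0401 0.2727] ty -5.43 j [ 0.07  0.35  0.26  1.48 -0.    1.74] F [ 0.4 -0.2 -4.9]
delta [-0.0024  0.0015  0.2158] yaw 0.0016
```

Well aligned (±1 mm). Next I'll descend to mid-taper, check the force, then seat it.

Request:
jog_arm --deltas '[{"delta_pos":[-0.001,0.001,0.06],"yaw":0,"fingers":0.2},{"delta_pos":[-0.001,0.001,0.11],"yaw":0,"fingers":0.2},{"delta_pos":[-0.001,0.001,0.13],"yaw":0,"fingers":0.2},{"delta_pos":[-0.001,0.001,0.15],"yaw":0,"fingers":0.2},{"delta_pos":[-0.001,0.001,0.16],"yaw":0,"fingers":0.2}]'

```text
clock: 7.5
eef_pos: [0.5596, 0.0402, 0.2234]
tool_rot: [0.74, 0.673, 0.0, 0.0]
ft_force: [-0.0, 1.3, -5.3]
grip_width: 0.0373
grasp_force: 63.4
```

Request:
jog_arm --deltas '[{"delta_pos":[0,0,0.02],"yaw":0,"fingers":0.2},{"delta_pos":[0,0,0.035],"yaw":0,"fingers":0.2},{"delta_pos":[0,0,0.045],"yaw":0,"fingers":0.2},{"delta_pos":[0,0,0.05],"yaw":0,"fingers":0.2},{"delta_pos":[0,0,0.052],"yaw":0,"fingers":0.2},{"delta_pos":[0,0,0.052],"yaw":0,"fingers":0.2}]'

```text
clock: 8.1
eef_pos: [0.5596, 0.0403, 0.2075]
tool_rot: [0.74, 0.673, 0.0, 0.0]
ft_force: [0.1, -0.4, -5.4]
grip_width: 0.0372
grasp_force: 63.7
```

Request:
jog_arm --deltas '[{"delta_pos":[0,0,0],"yaw":0,"fingers":0.7},{"delta_pos":[0,0,0],"yaw":0,"fingers":0.7},{"delta_pos":[0,0,0],"yaw":0,"fingers":0.7},{"delta_pos":[0,0,0],"yaw":0,"fingers":0.7},{"delta_pos":[0,0,-0.05],"yaw":0,"fingers":0.7},{"delta_pos":[0,0,-0.15],"yaw":0,"fingers":0.7},{"delta_pos":[0,0,-0.15],"yaw":0,"fingers":0.7},{"delta_pos":[0,0,-0.15],"yaw":0,"fingers":0.7}]'

```text
clock: 8.9
eef_pos: [0.5601, 0.0403, 0.2532]
tool_rot: [0.74, 0.673, 0.001, 0.001]
ft_force: [-0.8, 0.4, -0.1]
grip_width: 0.0597
grasp_force: 0.0
```

```bash
python3 - <<'E'
from h import *
c=grab('wrist'); save(c,'w4.png'); P=cloud(c); im=c['image']
d=np.hypot(P[...,0]-.56,P[...,1]-.0394)
m=(d<.03)&(P[...,2]>.235)&(P[...,2]<.256); print('hub top z',m.sum(),np.median(P[m],0))
h=P[(P[...,2]>.284)&(P[...,2]<.3)&(d>.05)&(d<.1)]; print('handle',len(h),h.mean(0),h[:,2].max(),cv2.minEnclosingCircle((h[:,:2]*1000).astype(np.float32)))
go((.567,.114,.253),-5.5)
# crate and riser tops, from scene view
for n in ('scene','side'):
  c=grab(n); P=cloud(c).reshape(-1,3); I=c['image'].reshape(-1,3).astype(int)
  k=(P[:,0]>.58)&(P[:,0]<.82)&(P[:,1]>-.1)&(P[:,1]<.35)&(I[:,0]>180)
  for lo,hi in ((.05,.07),(.075,.125)):
    q=P[k&(P[:,2]>lo)&(P[:,2]<hi)]; hh,e=np.histogram(q[:,2],np.arange(lo,hi,.001)); i=np.argsort(hh)[-4:]; print(n,[(round(e[j],3),hh[j]) for j in i],q.mean(0).round(3))
E
```

```text
hub top z 4943 [0.56065489 0.04275891 0.24483413]
handle 4651 [0.56669792 0.11449774 0.29010316] 0.29306913465546935 ((566.7068481445312, 114.55916595458984), 13.186630249023438)
clk 8.95 tcp [0.5595 0.0403 0.2521] ty -5.38 j [0.07 0.36 0.22 1.43 0.   1.74] F [ 0.7 -0.4 -0.5]
delta [ 0.2471  0.002  -0.0028] yaw 0.0026
scene [(np.float64(0.056), np.int64(182)), (np.float64(0.059), np.int64(278)), (np.float64(0.057), np.int64(322)), (np.float64(0.058), np.int64(430))] [0.734 0.066 0.058]
scene [(np.float64(0.109), np.int64(331)), (np.float64(0.111), np.int64(345)), (np.float64(0.095), np.int64(382)), (np.float64(0.11), np.int64(450))] [0.735 0.132 0.103]
side [(np.float64(0.058), np.int64(30)), (np.float64(0.061), np.int64(37)), (np.float64(0.06), np.int64(41)), (np.float64(0.059), np.int64(49))] [ 0.738 -0.004  0.06 ]
side [(np.float64(0.11), np.int64(110)), (np.float64(0.113), np.int64(194)), (np.float64(0.111), np.int64(216)), (np.float64(0.112), np.int64(285))] [0.704 0.04  0.111]
```

```bash
cat > lv.py <<'E'
from h import *
d=np.radians(-5.5); ex=np.array([np.cos(d),np.sin(d)]); ey=np.array([-ex[1],ex[0]]); S=np.array([.56,.0394])
def lev(n,zr,c=None):
    c=c or load(n); P=cloud(c).reshape(-1,3); I=c['image'].reshape(-1,3).astype(int)
    q=P[:,:2]-S; a=q@ex; b=q@ey; ok=(I[:,0]>130)
    r=ok&(abs(a-.135)<.092)&(abs(b)<.087)&((abs(a-.135)>.075)|(abs(b)>.075))&(abs(P[:,2]-zr)<.006)
    k=ok&(b>.1)&(b<.3)&(a>.03)&(a<.26)&(P[:,2]>.075)&(P[:,2]<.115)
    h,e=np.histogram(P[k][:,2],np.arange(.075,.116,.001)); z=e[np.argmax(h)]+.0005
    kk=k&(abs(P[:,2]-z)<.003)
    print(n,'riser',r.sum(),np.median(P[r][:,2]).round(4),'| crate',kk.sum(),np.median(P[kk][:,2]).round(4),'a',a[kk].min().round(3),a[kk].max().round(3),'b',b[kk].min().round(3),b[kk].max().round(3))
    print(dict(zip((e[:-1]*1000).round().astype(int).tolist(),h.tolist())))
E
python3 - <<'E'
from lv import *
lev('scene',.06); lev('side',.06)
E
```

```text
scene riser 866 0.0585 | crate 1299 0.0955 a 0.061 0.257 b 0.148 0.3
{75: 0, 76: 0, 77: 0, 78: 0, 79: 0, 80: 0, 81: 0, 82: 0, 83: 2, 84: 6, 85: 9, 86: 16, 87: 6, 88: 10, 89: 17, 90: 14, 91: 8, 92: 50, 93: 136, 94: 313, 95: 364, 96: 266, 97: 145, 98: 94, 99: 89, 100: 59, 101: 37, 102: 22, 103: 25, 104: 25, 105: 21, 106: 24, 107: 18, 108: 25, 109: 23, 110: 27, 111: 35, 112: 28, 113: 31, 114: 30, 115: 0}
side riser 432 0.0602 | crate 391 0.0973 a 0.065 0.252 b 0.143 0.296
{75: 0, 76: 0, 77: 0, 78: 0, 79: 0, 80: 0, 81: 0, 82: 0, 83: 1, 84: 3, 85: 8, 86: 8, 87: 15, 88: 16, 89: 19, 90: 12, 91: 10, 92: 15, 93: 21, 94: 34, 95: 52, 96: 98, 97: 108, 98: 81, 99: 26, 100: 13, 101: 0, 102: 0, 103: 0, 104: 0, 105: 0, 106: 2, 107: 4, 108: 2, 109: 0, 110: 3, 111: 1, 112: 1, 113: 2, 114: 1, 115: 0}
```

Request:
jog_arm --deltas '[{"delta_pos":[0.1,0.002,0],"yaw":0,"fingers":0.7},{"delta_pos":[0.2,0.002,0],"yaw":0,"fingers":0.7},{"delta_pos":[0.247,0.002,0],"yaw":0,"fingers":0.7},{"delta_pos":[0.247,0.002,0],"yaw":0,"fingers":0.7},{"delta_pos":[0.247,0.002,0],"yaw":0,"fingers":0.7},{"delta_pos":[0.247,0.002,0],"yaw":0,"fingers":0.15},{"delta_pos":[0.247,0.002,0],"yaw":0,"fingers":0.15},{"delta_pos":[0.247,0.002,0],"yaw":0,"fingers":0.15},{"delta_pos":[0.247,0.002,0],"yaw":0,"fingers":0.15},{"delta_pos":[0.247,0.002,0],"yaw":0,"fingers":0.15},{"delta_pos":[0.247,0.002,0],"yaw":0,"fingers":0.15}]'

```text
clock: 10.15
eef_pos: [0.5671, 0.1134, 0.2523]
tool_rot: [0.74, 0.673, -0.0, 0.0]
ft_force: [-0.7, -1.3, 0.6]
grip_width: 0.0253
grasp_force: 58.8
```

The board height difference is 37.0 mm in both cameras (crate ≈ 97 mm), so 1.85 turns ≈ 666° clockwise. I'll do a gentle first quarter turn.

Request:
jog_arm --deltas '[{"delta_pos":[-0.0085,0.0647,0],"yaw":0,"fingers":0.15},{"delta_pos":[-0.0335,0.125,0],"yaw":0,"fingers":0.15},{"delta_pos":[-0.0732,0.1768,0],"yaw":0,"fingers":0.15},{"delta_pos":[-0.125,0.2165,0],"yaw":0,"fingers":0.15},{"delta_pos":[-0.1853,0.2415,0],"yaw":0,"fingers":0.15},{"delta_pos":[-0.25,0.25,0],"yaw":0,"fingers":0.15}]'

```text
clock: 10.75
eef_pos: [0.6344, 0.0328, 0.2523]
tool_rot: [0.739, 0.674, 0.0, -0.002]
ft_force: [-3.9, 3.2, 1.6]
grip_width: 0.0252
grasp_force: 59.9
```

```bash
python3 - <<'E'
from h import *
go((.56,.0394,.2525),-5.5)
s=bot.get_obs(); d=s['eef_pos'][:2]-[.56,.0394]; print(np.hypot(*d),np.degrees(np.arctan2(d[1],d[0])))
E
```

```text
clk 10.75 tcp [0.6344 0.0328 0.2523] ty -5.32 j [0.05 0.52 0.47 1.52 0.   1.71] F [-3.9  3.2  1.6]
delta [-1.100e-03 -2.489e-01 -2.000e-04] yaw 0.004
0.07468441832674108 -5.0591043616003954
```

Forces are small and the path is good. I'll continue with half turns.

Request:
jog_arm --deltas '[{"delta_pos":[-0.0647,-0.0085,0],"yaw":0,"fingers":0.15},{"delta_pos":[-0.125,-0.0335,0],"yaw":0,"fingers":0.15},{"delta_pos":[-0.1768,-0.0732,0],"yaw":0,"fingers":0.15},{"delta_pos":[-0.2165,-0.125,0],"yaw":0,"fingers":0.15},{"delta_pos":[-0.2415,-0.1853,0],"yaw":0,"fingers":0.15},{"delta_pos":[-0.25,-0.25,0],"yaw":0,"fingers":0.15},{"delta_pos":[-0.2415,-0.3147,0],"yaw":0,"fingers":0.15},{"delta_pos":[-0.2165,-0.375,0],"yaw":0,"fingers":0.15},{"delta_pos":[-0.1768,-0.4268,0],"yaw":0,"fingers":0.15},{"delta_pos":[-0.125,-0.4665,0],"yaw":0,"fingers":0.15},{"delta_pos":[-0.0647,-0.4915,0],"yaw":0,"fingers":0.15},{"delta_pos":[0,-0.5,0],"yaw":0,"fingers":0.15}]'

```text
clock: 11.95
eef_pos: [0.4842, 0.0449, 0.2528]
tool_rot: [0.74, 0.672, -0.001, 0.001]
ft_force: [1.3, -1.3, 0.6]
grip_width: 0.0252
grasp_force: 59.6
```

Request:
jog_arm --deltas '[{"delta_pos":[0.0647,0.0085,0],"yaw":0,"fingers":0.15},{"delta_pos":[0.125,0.0335,0],"yaw":0,"fingers":0.15},{"delta_pos":[0.1768,0.0732,0],"yaw":0,"fingers":0.15},{"delta_pos":[0.2165,0.125,0],"yaw":0,"fingers":0.15},{"delta_pos":[0.2415,0.1853,0],"yaw":0,"fingers":0.15},{"delta_pos":[0.25,0.25,0],"yaw":0,"fingers":0.15},{"delta_pos":[0.2415,0.3147,0],"yaw":0,"fingers":0.15},{"delta_pos":[0.2165,0.375,0],"yaw":0,"fingers":0.15},{"delta_pos":[0.1768,0.4268,0],"yaw":0,"fingers":0.15},{"delta_pos":[0.125,0.4665,0],"yaw":0,"fingers":0.15},{"delta_pos":[0.0647,0.4915,0],"yaw":0,"fingers":0.15},{"delta_pos":[0,0.5,0],"yaw":0,"fingers":0.15}]'

```text
clock: 13.15
eef_pos: [0.6343, 0.0318, 0.2524]
tool_rot: [0.739, 0.673, 0.0, -0.001]
ft_force: [-6.0, 2.1, 2.5]
grip_width: 0.0253
grasp_force: 60.3
```

```bash
python3 - <<'E'
from lv import *
for n in ('scene','side'):
    grab(n); lev(n,.085)
s=bot.get_obs(); d=s['eef_pos'][:2]-[.56,.0394]; print(s['ft_force'],np.hypot(*d),np.degrees(np.arctan2(d[1],d[0])))
E
```

```text
scene riser 895 0.083 | crate 1296 0.0954 a 0.061 0.256 b 0.148 0.3
{75: 0, 76: 0, 77: 0, 78: 0, 79: 0, 80: 0, 81: 0, 82: 1, 83: 5, 84: 7, 85: 6, 86: 7, 87: 12, 88: 14, 89: 13, 90: 12, 91: 10, 92: 43, 93: 131, 94: 308, 95: 383, 96: 272, 97: 131, 98: 85, 99: 84, 100: 68, 101: 53, 102: 21, 103: 19, 104: 15, 105: 25, 106: 25, 107: 21, 108: 32, 109: 22, 110: 25, 111: 18, 112: 36, 113: 24, 114: 26, 115: 0}
side riser 424 0.0847 | crate 296 0.0973 a 0.071 0.252 b 0.143 0.297
{75: 0, 76: 0, 77: 0, 78: 0, 79: 0, 80: 0, 81: 0, 82: 0, 83: 0, 84: 1, 85: 1, 86: 6, 87: 7, 88: 10, 89: 8, 90: 10, 91: 7, 92: 13, 93: 13, 94: 22, 95: 48, 96: 65, 97: 76, 98: 58, 99: 31, 100: 7, 101: 3, 102: 1, 103: 1, 104: 1, 105: 2, 106: 1, 107: 0, 108: 1, 109: 1, 110: 3, 111: 4, 112: 3, 113: 1, 114: 3, 115: 0}
[-3.51172653 -0.9475635   2.37250338] 0.07467843623764953 -7.756229804996983
```

Request:
jog_arm --deltas '[{"delta_pos":[-0.0647,-0.0085,0],"yaw":0,"fingers":0.15},{"delta_pos":[-0.125,-0.0335,0],"yaw":0,"fingers":0.15},{"delta_pos":[-0.1768,-0.0732,0],"yaw":0,"fingers":0.15},{"delta_pos":[-0.2165,-0.125,0],"yaw":0,"fingers":0.15},{"delta_pos":[-0.2415,-0.1853,0],"yaw":0,"fingers":0.15},{"delta_pos":[-0.25,-0.25,0],"yaw":0,"fingers":0.15},{"delta_pos":[-0.2415,-0.3147,0],"yaw":0,"fingers":0.15},{"delta_pos":[-0.2165,-0.375,0],"yaw":0,"fingers":0.15},{"delta_pos":[-0.1768,-0.4268,0],"yaw":0,"fingers":0.15},{"delta_pos":[-0.125,-0.4665,0],"yaw":0,"fingers":0.15},{"delta_pos":[-0.0647,-0.4915,0],"yaw":0,"fingers":0.15},{"delta_pos":[0,-0.5,0],"yaw":0,"fingers":0.15}]'

```text
clock: 14.45
eef_pos: [0.4842, 0.0452, 0.2528]
tool_rot: [0.74, 0.673, -0.001, 0.001]
ft_force: [-0.7, -2.6, 0.5]
grip_width: 0.0255
grasp_force: 59.9
```

Request:
jog_arm --deltas '[{"delta_pos":[0.0647,0.0085,0],"yaw":0,"fingers":0.15},{"delta_pos":[0.125,0.0335,0],"yaw":0,"fingers":0.15},{"delta_pos":[0.1768,0.0732,0],"yaw":0,"fingers":0.15},{"delta_pos":[0.1768,0.0732,0],"yaw":0,"fingers":0.15}]'

```text
clock: 14.85
eef_pos: [0.5142, 0.0979, 0.2525]
tool_rot: [0.739, 0.674, 0.001, 0.001]
ft_force: [1.6, -0.8, 1.2]
grip_width: 0.0253
grasp_force: 60.1
```

```bash
python3 - <<'E'
from lv import *
for n in ('scene','side'):
    grab(n); lev(n,.097)
s=bot.get_obs(); d=s['eef_pos'][:2]-[.56,.0394]; print(s['ft_force'],np.hypot(*d),np.degrees(np.arctan2(d[1],d[0])))
E
```

```text
scene riser 884 0.0958 | crate 1304 0.0955 a 0.061 0.256 b 0.148 0.3
{75: 0, 76: 0, 77: 0, 78: 0, 79: 0, 80: 0, 81: 1, 82: 0, 83: 2, 84: 6, 85: 16, 86: 7, 87: 12, 88: 8, 89: 9, 90: 12, 91: 12, 92: 43, 93: 132, 94: 290, 95: 399, 96: 283, 97: 124, 98: 79, 99: 101, 100: 61, 101: 48, 102: 18, 103: 19, 104: 26, 105: 23, 106: 23, 107: 30, 108: 21, 109: 18, 110: 26, 111: 28, 112: 29, 113: 27, 114: 24, 115: 0}
side riser 411 0.0974 | crate 386 0.097 a 0.069 0.253 b 0.142 0.299
{75: 0, 76: 0, 77: 0, 78: 0, 79: 0, 80: 0, 81: 0, 82: 1, 83: 0, 84: 2, 85: 2, 86: 8, 87: 20, 88: 12, 89: 11, 90: 19, 91: 12, 92: 17, 93: 21, 94: 28, 95: 50, 96: 107, 97: 96, 98: 72, 99: 33, 100: 9, 101: 3, 102: 1, 103: 0, 104: 0, 105: 0, 106: 7, 107: 1, 108: 4, 109: 6, 110: 4, 111: 1, 112: 4, 113: 3, 114: 8, 115: 0}
[ 0.97343752 -0.125223    1.33342128] 0.07435633902205215 129.30372476248056
```

Level within 0.4 mm. I'll open, go straight up, and check the crank seating.

Request:
jog_arm --deltas '[{"delta_pos":[0,0,0],"yaw":0,"fingers":0.6},{"delta_pos":[0,0,0],"yaw":0,"fingers":0.6},{"delta_pos":[0,0,0],"yaw":0,"fingers":0.6},{"delta_pos":[0,0,0],"yaw":0,"fingers":0.6},{"delta_pos":[0,0,-0.05],"yaw":0,"fingers":0.6},{"delta_pos":[0,0,-0.15],"yaw":0,"fingers":0.6},{"delta_pos":[0,0,-0.3],"yaw":0,"fingers":0.6},{"delta_pos":[-0.3,-0.3,-0.35],"yaw":0,"fingers":0.6},{"delta_pos":[-0.3,-0.3,-0.35],"yaw":0,"fingers":0.6},{"delta_pos":[-0.3,-0.3,-0.35],"yaw":0,"fingers":0.6},{"delta_pos":[-0.3,-0.3,-0.35],"yaw":0,"fingers":0.6},{"delta_pos":[-0.3,-0.3,-0.35],"yaw":0,"fingers":0.6}]'

```text
clock: 16.15
eef_pos: [0.4142, 0.0157, 0.3578]
tool_rot: [0.74, 0.673, 0.001, 0.0]
ft_force: [0.1, -0.0, 0.5]
grip_width: 0.0515
grasp_force: 0.0
```

```bash
python3 - <<'E'
from lv import *
for n in ('scene','side'):
    c=grab(n); lev(n,.097)
    P=cloud(c); d=np.hypot(P[...,0]-.56,P[...,1]-.0394); m=(d<.02)&(P[...,2]>.225)&(P[...,2]<.28); print('hub top',np.percentile(P[m][:,2],[10,50,90]))
save(load('scene'),'end.png')
s=bot.get_obs(); print(s['clock'],s['eef_pos'],s['ft_force'])
E
```

```text
scene riser 885 0.0957 | crate 1299 0.0954 a 0.061 0.256 b 0.148 0.3
{75: 0, 76: 0, 77: 0, 78: 0, 79: 0, 80: 0, 81: 1, 82: 0, 83: 3, 84: 9, 85: 6, 86: 10, 87: 14, 88: 8, 89: 16, 90: 11, 91: 18, 92: 47, 93: 146, 94: 317, 95: 359, 96: 260, 97: 143, 98: 87, 99: 84, 100: 60, 101: 37, 102: 25, 103: 17, 104: 22, 105: 28, 106: 20, 107: 21, 108: 21, 109: 27, 110: 29, 111: 26, 112: 23, 113: 25, 114: 34, 115: 0}
hub top [0.23601732 0.24318757 0.24452394]
side riser 402 0.0973 | crate 375 0.0972 a 0.068 0.252 b 0.145 0.296
{75: 0, 76: 0, 77: 0, 78: 0, 79: 0, 80: 0, 81: 0, 82: 0, 83: 0, 84: 2, 85: 7, 86: 7, 87: 17, 88: 14, 89: 13, 90: 13, 91: 13, 92: 19, 93: 17, 94: 39, 95: 56, 96: 75, 97: 109, 98: 73, 99: 33, 100: 7, 101: 2, 102: 0, 103: 1, 104: 2, 105: 1, 106: 4, 107: 5, 108: 2, 109: 1, 110: 2, 111: 1, 112: 4, 113: 1, 114: 9, 115: 0}
hub top [0.23352962 0.24501805 0.24631937]
16.25 [0.41468474 0.01626009 0.35705558] [-0.41200007  0.21058301 -0.33955306]
```

View pics/end.png

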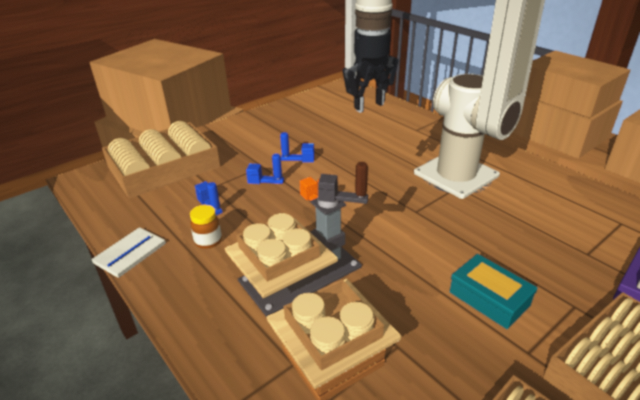

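The crank is seated on the shaft at (328,190) and the boards are level. The trays, jar (205,225) and cash box (492,290) are undisturbed, and the gripper is clear.

```bash
python3 -c "
from workcell import bot
print(bot.job_done())"
```

```text
the job is handed in; nothing more can be done
None
```

The job is handed in: the crank is fully down on the shaft, the riser's board is level with the crate's board to within about 0.4 mm by both cameras, and the trays, cash box and honey jar look undisturbed in the final picture.

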